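# Clamp a tile in the guarded bench press

## Task

In the pottery studio's blue bench press, push the terracotta tile along its channel with the fingertips until it sits home against the dark stop at the far end. Then reach down through the yellow guard window of the valve box and press the red lever all the way down, without touching the yellow guard. Only push: do not lift the tile, and leave all the jars, cups, brushes and tools standing where they are.

Things in the scene. Friction and masses are not known exactly. Their poses are not given: they have to be found in the camera images.
- press: Blue bench press, fixed, placed and turned differently each time. Origin: underside centre of its 320 x 150 x 30 mm bed (bed top at z 30 mm); x runs along the channel to the stop, away from the robot; y left. The channel lies on y = 0, 104 mm wide between steel guides 8 mm high, 12 mm thick, from x -120 to +100 mm. A 70 mm wide column at the far end stands 218 mm high (230 with brass cap).
- stop (a point): Middle of the near face of the stop, at bed height (30 mm above the table): a dark bar 13 mm high across the far end of the channel, at x = +100 mm of the press.
- pad_face (a point): Centre of the underside of the black rubber pad (38 mm across) hanging from the press head over the channel, at x = +80 mm of the press, 76 mm above the table. It comes down 30 mm as the lever is pressed, to 1 mm above the tile. The head above it overhangs the channel from x = +54 mm on, 50 mm wide.
- tile: Loose terracotta tile 100 x 100 x 15 mm, about 0.3 kg, lying flat in the channel of the press, square to it, 60 to 100 mm short of the stop. Origin: centre of its underside; z up; x the same way as the press's x. Home against the stop its centre is at x = +50 mm in the press frame. It slides under a push of a few newtons on its near edge; the bed is bare in front of it.
- lever_top (a point): Centre of the top face of the red lever's paddle, 42 mm along x by 36 mm across y. With the lever up it is about 84 mm above the table; pressed fully down, about 52 mm above it. This point moves with the lever.
- lever (a joint): Angle of the red lever: 0 is up, 0.30 rad is fully down on its stop. The lever pivots 105 mm beyond the paddle (further along +x of the valve box). It needs about 4 N on the paddle and stays where it is left, without a spring.
- valve: Grey valve box with the lever, fixed to the table, standing either to the right or to the left of the press, about parallel to it. Base 190 (x) by 140 (y) mm. Origin: underside centre; the paddle lies at x = -30 mm, y = 0. On the other side of the press stands a fixed wooden board with two bowls, 54 mm high in all.
- window (a point): Centre of the window in the yellow guard, in the plane of its top face, 98 mm above the table, straight above the paddle; its axes are those of the valve box. The opening is 100 mm along x and 96 mm across y, and 6 mm thick; nothing else is between it and the paddle.
- guard: The yellow guard, not to be touched: flat top frame on four posts and side bars over the valve box, 98 mm high, covering x -100 to +95 mm and y -68 to +68 mm of the valve box, same origin and axes as the valve box. The frame is 20 mm wide round the window, 75 mm on the far side.
- slip_jar: Small amber jar with black cap, 52 mm across, 70 mm high, standing near the press. Origin: centre of its underside. Leave alone.
- dip_cup: Blue cup 60 mm across, 60 mm high, standing beside the far end of the press. Origin: centre of its underside. Leave alone.
- brush_pot: Red pot with brushes, 90 mm across, about 235 mm high with the brushes, on the left of the table. Origin: centre of its underside. Leave alone.
- glaze_jar: White jar with red cap, 72 mm across, 100 mm high, on the right of the table. Origin: centre of its underside. Leave alone.
- glaze_can: Blue can, 68 mm across, 90 mm high, on the right of the table. Origin: centre of its underside. Leave alone.
- spatula: Spatula lying flat on the left of the table. Leave alone.
Not all that is in view belongs to the job. Several things have the shape of the tile; the one meant has the colours described above.

How it is judged:
By the outcome, as a careful person would: the job done as asked, in the order asked, and still so for the second after the job is handed in, with the robot touching nothing.
It also fails if it takes over 48 s, if anything falls off the work surface, if the arm or the gripper's body presses on something with over 40 N, if the wrist force passes 120 N, or if a joint passes its speed limit or range.

## Robot

A 6-joint arm with a two-finger parallel gripper is mounted at the origin on the work surface. World frame = base frame: x ahead of the robot, y to its left, z up, the work surface at z = 0. Lengths are in m, angles in rad, forces in N, time in s.
With the tool pointing down it reaches from about 0.325 to 0.85 m from the base axis. Payload 15.5 kg.
Tool frame: the origin (TCP) lies midway between the tips of the shut fingers; the grasp point (between the pads) lies 19 mm behind it; z points along the fingers, y is the line along which they close (so a half turn about z gives the same grasp; the last joint's range is limited). The gripper opens to 91 mm and grips with 3 to 60 N. Pads are 32 mm wide; open, the fingers measure 118 mm over their backs; the gripper's body (76 mm by 178 mm) begins 60 mm behind the grasp point.
Start: joints at [1.075, 0.494, 1.345, -0, 1.302, -0.096], TCP at [0.244, 0.575, 0.182] pointing down, gripper open.
Joint ranges: [-2.91, 2.91], [-0.82, 2.16], [0.22, 2.67], [-1.22, 4.37], [0.12, 2.79], [-3.08, 3.08]. Speed limits (rad/s): [1.89, 1.89, 2.57, 3.01, 3.01, 3.01].

## Interface

Orientations are given as a unit quaternion [x, y, z, w].
In Python, from bench import manip gives the robot as it stands.
- The arm moves only by the tool servo_tool, never from a script. Its argument "rows" is a list of rows, each an object with "dp": the shift along the tool's x, y, z as a fraction of full scale, a list of three; "rot": the turn, a rotation vector about the tool's x, y, z as a fraction of full scale, a list of three; "gripper": the gripper's target within -1 to 1 (fully open at 1, half-way at 0, shut at -1). In form: [{"dp": [x, y, z], "rot": [ax, ay, az], "gripper": gripper}, ...]. A call has 1 to 10 rows; each row is the pose to reach, as a shift and turn from the pose commanded when the call began, along the tool's axes at that moment, turning the shorter way round; what a row does not reach only later rows make up. Full scale, the value 1, is 25 cm for a shift and 180 degrees for a turn. A row lasts 1/12 s, in which the tool goes at most 41.7 mm and 7.16 degrees, less where a joint would pass 70% of its speed; a pose out of reach is approached as far as the arm can. A call with a number of a shift or a turn outside -1 to 1 is refused whole. A call with a gripper value outside its range is refused whole. The fingers move at their own pace and stop on an object; "squeeze" is the grip in N (left out, the last holds). Time passes only in rows, so rows that repeat a pose let the fingers close. It gives the time, the measured TCP pose, the force, the opening and the grip force at its end, in the units of the state.
- manip.read_state(): the state, without advancing time (a new reading comes with each control period).
- manip.camera(name): name is "scene" or "top"; returns the picture (480x640x3 uint8, red, green, blue); there is no depth.
- manip.camera_info(name): a dict with "camera_matrix" (3x3 intrinsics, pixels), "cam_to_world" (4x4, takes a point from camera to world coordinates). Camera axes: x right, y up, looking along -z (the intrinsics and any distortion apply to the point x, -y, -z); pixel columns grow to the right and rows downward; lengths in m; the calibration is good to about 2 mm. A picture is of the moment at which its call begins. camera_info takes no time and is no camera call.
- manip.job_done(): hands the job in; it is judged then, once.
The state is a dict: "time_s": time; "joint_positions": joint angles; "qvel": joint speeds; "joint_efforts": joint torques, N m; "ee_pos": TCP position; "tool_rot": TCP orientation; "ft_force": force on the tool from outside, world axes, zero at the start; "ft_torque": the same for the moment, N m; "width": finger opening in m; "gripper_force": force on a finger pad.
Only numpy, scipy, OpenCV 4.12 (cv2) and the standard library are available. Lean on these libraries where they do the work, as an engineer would, in place of code of your own. Each camera call takes 0.05 s, during which the arm holds its last target. There are 200 camera calls.

## Working session

There is one attempt and no reset: what is moved stays moved. The work goes in short steps, Python scripts to look and compute and a tool call to move; the robot and the scene stay as the last step left them, time stands still between calls to the robot, and variables do not carry over. Pictures are saved under pics/ and viewed, at most 11 in all, crops included, and the job is handed in when it is done.

Besides the shell and the picture viewer there is one more tool, called after "Emit:" in YAML: its name, and indented under it one key for each argument. servo_tool: Moves the arm, as the interface text tells. Its arguments: {"type":"object","properties":{"rows":{"type":"array"},"squeeze":{"type":"number"}},"required":["rows"]}

```bash
mkdir -p pics
python3 - <<'E'
from bench import manip
import cv2,numpy as np
for n in("scene","top"):
    im=manip.camera(n);cv2.imwrite(f"pics/{n}0.png",im[:,:,::-1]);i=manip.camera_info(n)
    print(n,np.round(i["camera_matrix"],1).tolist(),np.round(i["cam_to_world"],3).tolist(),[k for k in i])
s=manip.read_state();print(s["time_s"],s["ee_pos"],s["tool_rot"],s["ft_force"],s["width"])
E
```

```text
scene [[450.4, 0.0, 320.2], [0.0, 450.4, 243.1], [0.0, 0.0, 1.0]] [[-0.559, -0.588, 0.584, 1.176], [0.829, -0.41, 0.38, 0.379], [0.016, 0.697, 0.717, 0.847], [0.0, 0.0, 0.0, 1.0]] ['camera_matrix', 'cam_to_world']
top [[546.5, 0.0, 314.5], [0.0, 546.5, 245.2], [0.0, 0.0, 1.0]] [[0.011, 0.995, -0.095, 0.4], [-1.0, 0.009, -0.029, -0.04], [-0.028, 0.095, 0.995, 1.37], [0.0, 0.0, 0.0, 1.0]] ['camera_matrix', 'cam_to_world']
0.1 [0.24369559 0.57515403 0.1812016 ] [ 1.99062266e-01  9.79986704e-01 -5.05669222e-04 -1.34359231e-04] [0.60953365 1.17397646 0.38724983] 0.09131455754745706
```

View pics/top0.png

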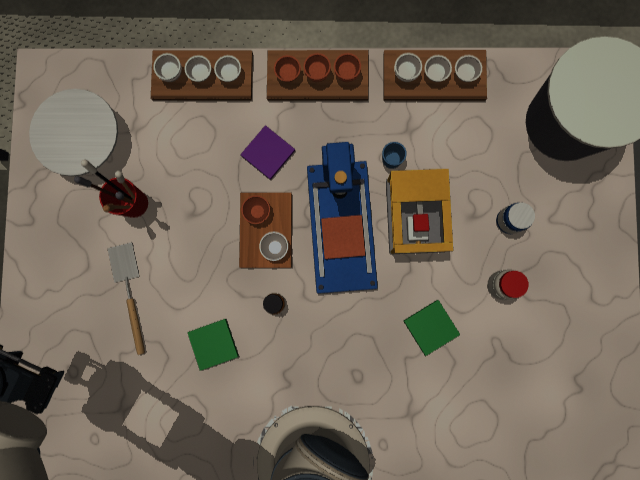

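View pics/scene0.png

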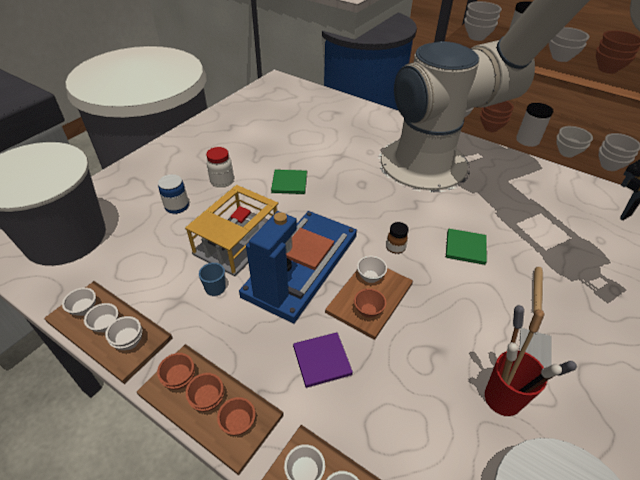

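The terracotta tile is in the blue press channel, at top pixel (344,238). The other tile shapes are green at (213,345) and (432,328), and purple at (267,152). Only the one in the press has the right colour and place. I'll confirm it in a crop and measure it.

```bash
cat > h.py <<'E'
import numpy as np,cv2
from bench import manip
def cam(n):
    i=manip.camera_info(n);return np.array(i["camera_matrix"]),np.array(i["cam_to_world"])
def back(n,uv,z):
    K,T=cam(n);uv=np.atleast_2d(uv).astype(float)
    d=np.c_[(uv[:,0]-K[0,2])/K[0,0],-(uv[:,1]-K[1,2])/K[1,1],-np.ones(len(uv))]@T[:3,:3].T
    return T[:3,3]+d*((z-T[2,3])/d[:,2])[:,None]
def proj(n,P):
    K,T=cam(n);c=(np.atleast_2d(P)-T[:3,3])@T[:3,:3]
    return np.c_[K[0,2]+K[0,0]*c[:,0]/-c[:,2],K[1,2]-K[1,1]*c[:,1]/-c[:,2]]
E
python3 - <<'E'
from h import *
im=cv2.imread("pics/top0.png")
cv2.imwrite("pics/crop0.png",cv2.resize(im[130:310,220:480],None,fx=3,fy=3,interpolation=cv2.INTER_CUBIC))
hsv=cv2.cvtColor(im,cv2.COLOR_BGR2HSV)
def comp(lo,hi,box,name,z):
    m=cv2.inRange(hsv,lo,hi);k=np.zeros_like(m);x0,y0,x1,y1=box;k[y0:y1,x0:x1]=m[y0:y1,x0:x1]
    n,l,s,c=cv2.connectedComponentsWithStats(k);j=1+np.argmax(s[1:,4]);
    p=np.argwhere(l==j)[:,::-1].astype(np.float32);r=cv2.boxPoints(cv2.minAreaRect(p))
    w=back("top",r,z);print(name,s[j,4],np.round(r,1).tolist(),"\n ",np.round(w,4)[:,:2].tolist(),"c",np.round(w.mean(0),4),"sides",np.round(np.linalg.norm(np.diff(w,axis=0),axis=1),4))
comp((0,90,60),(15,255,255),(315,205,375,270),"tile",.045)
comp((100,100,30),(125,255,255),(300,130,380,300),"press",.03)
comp((15,130,60),(32,255,255),(380,160,460,260),"guard",.098)
comp((0,150,80),(8,255,255),(400,205,440,240),"lever",.084)
E
```

```text
tile 1649 [[320.79998779296875, 217.8000030517578], [361.29998779296875, 214.5], [364.70001220703125, 255.10000610351562], [324.20001220703125, 258.5]] 
  [[0.5943, -0.0165], [0.6033, -0.1154], [0.5038, -0.1239], [0.4947, -0.0258]] c [ 0.549  -0.0704  0.045 ] sides [0.0992 0.0999 0.0985]
press 5136 [[304.1000061035156, 145.1999969482422], [364.70001220703125, 140.10000610351562], [377.0, 288.1000061035156], [316.3999938964844, 293.1000061035156]] 
  [[0.7804, 0.0276], [0.7938, -0.1241], [0.4246, -0.155], [0.4107, -0.0074]] c [ 0.6024 -0.0647  0.03  ] sides [0.1523 0.3705 0.1483]
guard 3184 [[389.0, 170.39999389648438], [448.70001220703125, 167.5], [452.79998779296875, 250.6999969482422], [393.1000061035156, 253.60000610351562]] 
  [[0.7007, -0.1773], [0.7084, -0.3175], [0.5119, -0.3245], [0.5038, -0.1864]] c [ 0.6062 -0.2514  0.098 ] sides [0.1404 0.1966 0.1383]
lever 246 [[413.0, 214.0], [428.0, 214.0], [428.0, 230.0], [413.0, 230.0]] 
  [[0.5994, -0.2352], [0.5996, -0.2705], [0.5615, -0.2702], [0.5612, -0.235]] c [ 0.5804 -0.2528  0.084 ] sides [0.0353 0.0381 0.0352]
```

View pics/crop0.png

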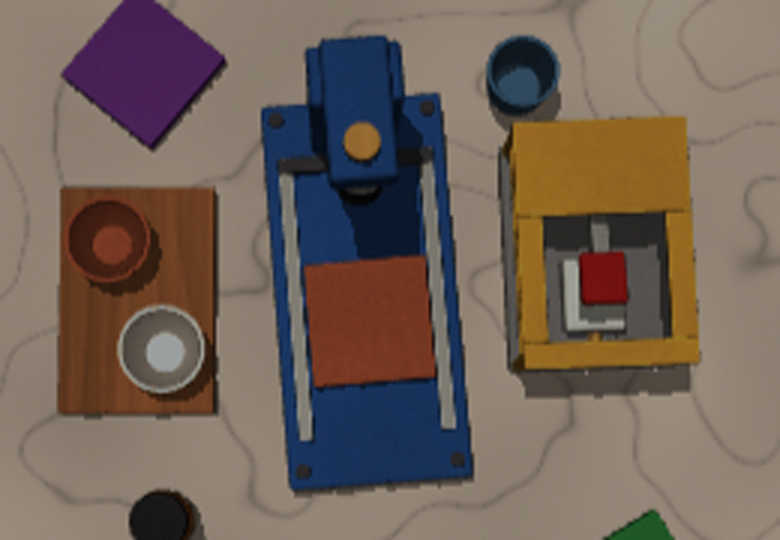

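The crop confirms it: the terracotta tile lies in the channel at crop (370,322), and the red paddle is in the yellow window at crop (603,278). Next I'll fit the poses from the crop corners, with the scene camera as a cross-check.

Run:
```python
from h import *
def fit(pts,model,z,n="top"):
    w=back(n,pts,z)[:,:2];m=np.array(model,float);a=m-m.mean(0);b=w-w.mean(0)
    th=np.arctan2((a[:,0]*b[:,1]-a[:,1]*b[:,0]).sum(),(a*b).sum());R=np.array([[np.cos(th),-np.sin(th)],[np.sin(th),np.cos(th)]])
    t=w.mean(0)-R@m.mean(0);print("o",t.round(4),"yaw",np.degrees(th).round(2),"res mm",(1e3*(w-(m@R.T+t))).round(1).tolist());return t,R,th
c=lambda l:np.array(l)/3-1/3+[220,130]
t,R,th=fit(c([(292,490),(472,478),(262,108),(438,95)]),[(-.16,.075),(-.16,-.075),(.16,.075),(.16,-.075)],.03)
v,V,_=fit(c([(513,121),(685,118),(698,362),(523,369)]),[(.095,.068),(.095,-.068),(-.1,-.068),(-.1,.068)],.098)
w,W,_=fit(c([(545,215),(665,213),(670,338)]),[(.02,.048),(.02,-.048),(-.08,-.048)],.098)
print("paddle from guard",v+V@[-.03,0],"from window",w+W@[-.03,0])
print("tile in press",R.T@(np.array([.549,-.0704])-t))
im=cv2.imread("pics/scene0.png");hsv=cv2.cvtColor(im,cv2.COLOR_BGR2HSV)
def dr(P,col):
    p=(proj("scene",P)*1).round().astype(int);cv2.polylines(im,[p],True,col,1)
def rect(o,R,x0,x1,y0,y1,z): return [np.r_[o+R@q,z] for q in [(x0,y0),(x1,y0),(x1,y1),(x0,y1)]]
dr(rect(t,R,-.16,.16,-.075,.075,.03),(255,255,255));dr(rect(np.array([.549,-.0704]),R,-.05,.05,-.05,.05,.045),(0,255,0))
dr(rect(v,V,-.1,.095,-.068,.068,.098),(255,0,255));dr(rect(v,V,-.08,.02,-.048,.048,.098),(255,0,255))
cv2.imwrite("pics/sc1.png",cv2.resize(im[170:330,170:370],None,fx=3.7,fy=3.7,interpolation=cv2.INTER_CUBIC))
# slip jar, cup approx
print("jar",back("top",[274,303],.07),"cup",back("top",[394,155],.06))
```

```text
o [ 0.5753 -0.0677] yaw 5.01 res mm [[1.7, -1.8], [-0.0, 1.4], [-0.2, -1.3], [-1.6, 1.8]]
o [ 0.6088 -0.2522] yaw 2.17 res mm [[0.6, -0.6], [-1.5, 0.7], [1.2, 0.4], [-0.3, -0.6]]
o [ 0.6088 -0.2529] yaw 1.37 res mm [[-0.6, -1.6], [-0.7, 1.0], [1.2, 0.6]]
paddle from guard [ 0.57884286 -0.25331608] from window [ 0.57876033 -0.25359487]
tile in press [-0.02640085 -0.00037881]
jar [[0.38598925 0.09200445 0.07      ]] cup [[ 0.74807628 -0.19362802  0.06      ]]
```

View pics/sc1.png

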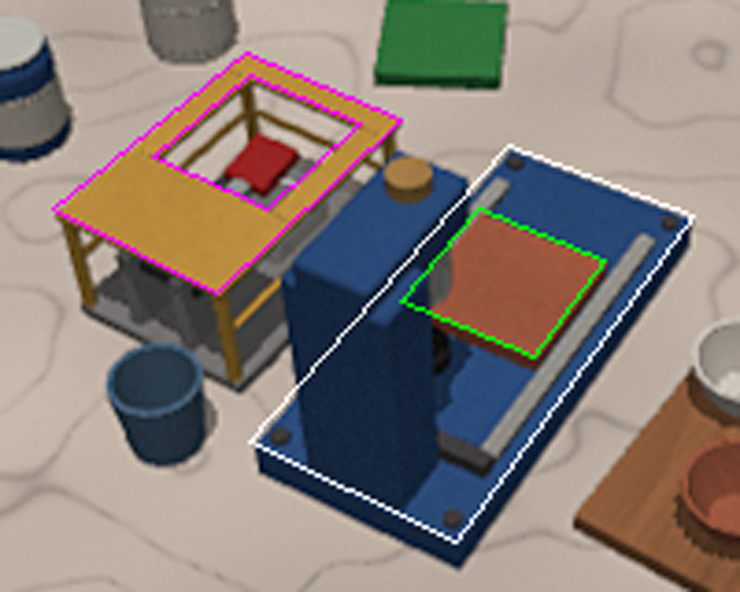

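Both cameras agree: the outlines match the edges closely. The press is at (0.575,-0.068) with yaw 5.0°. The tile is at press x -26 mm, so it has 76 mm to travel. The paddle is at (0.579,-0.253). Now I'll move towards the tile with the fingers half shut.

Emit:
servo_tool:
  rows:
    - {"dp": [-0.05, -0.06, 0], "rot": [0, 0, -0.015], "gripper": 0}
    - {"dp": [-0.13, -0.15, 0], "rot": [0, 0, -0.03], "gripper": 0}
    - {"dp": [-0.21, -0.25, 0], "rot": [0, 0, -0.05], "gripper": 0}
    - {"dp": [-0.31, -0.35, 0], "rot": [0, 0, -0.07], "gripper": 0}
    - {"dp": [-0.4, -0.45, 0], "rot": [0, 0, -0.09], "gripper": 0}
    - {"dp": [-0.49, -0.55, 0], "rot": [0, 0, -0.11], "gripper": 0}
    - {"dp": [-0.57, -0.65, 0], "rot": [0, 0, -0.13], "gripper": 0}
    - {"dp": [-0.65, -0.74, 0], "rot": [0, 0, -0.15], "gripper": 0}
    - {"dp": [-0.73, -0.83, 0], "rot": [0, 0, -0.1555], "gripper": 0}
    - {"dp": [-0.8, -0.92, 0], "rot": [0, 0, -0.1555], "gripper": 0}

```text
time_s: 0.93
ee_pos: [0.3385, 0.2841, 0.1816]
tool_rot: [-0.045, 0.999, -0.0, -0.0]
ft_force: [0.6, -0.3, 0.1]
width: 0.0454
gripper_force: 0.0
```

```bash
cat >> h.py <<'E'
from scipy.spatial.transform import Rotation as Ro
PO=np.array([.5753,-.0677,0]);PR=Ro.from_euler('z',5.0,degrees=True)
VO=np.array([.6088,-.2525,0]);VR=Ro.from_euler('z',2.0,degrees=True)
def to(target):  # units of dp to a world target
    s=manip.read_state();R=Ro.from_quat(s["tool_rot"])
    print("t",round(s["time_s"],2),"p",np.round(s["ee_pos"],4),"press",PR.inv().apply(s["ee_pos"]-PO).round(4),"valve",VR.inv().apply(s["ee_pos"]-VO).round(4),"xang",np.degrees(np.arctan2(*R.as_matrix()[1::-1,0])).round(2),"F",np.round(s["ft_force"],1),"w",round(s["width"],4),"dp",(R.inv().apply(np.array(target)-s["ee_pos"])/.25).round(3))
E
python3 -c "
from h import *
to(PO+PR.apply([-.115,0,.13]))"
```

```text
t 0.93 p [0.3385 0.2841 0.1816] press [-0.2052  0.3711  0.1816] valve [-0.2514  0.5457  0.1816] xang -174.88 F [ 0.6 -0.3  0.1] w 0.0454 dp [-0.358 -1.485  0.207]
```

Emit:
servo_tool:
  rows:
    - {"dp": [-0.02, -0.06, 0], "rot": [0, 0, 0], "gripper": 0}
    - {"dp": [-0.04, -0.16, 0], "rot": [0, 0, 0], "gripper": 0}
    - {"dp": [-0.06, -0.27, 0], "rot": [0, 0, 0], "gripper": 0}
    - {"dp": [-0.09, -0.38, 0], "rot": [0, 0, 0], "gripper": 0}
    - {"dp": [-0.12, -0.49, 0], "rot": [0, 0, 0], "gripper": 0}
    - {"dp": [-0.15, -0.6, 0], "rot": [0, 0, 0], "gripper": 0}
    - {"dp": [-0.18, -0.71, 0], "rot": [0, 0, 0], "gripper": 0}
    - {"dp": [-0.2, -0.8, 0], "rot": [0, 0, 0], "gripper": 0}
    - {"dp": [-0.22, -0.87, 0], "rot": [0, 0, 0], "gripper": 0}
    - {"dp": [-0.24, -0.93, 0], "rot": [0, 0, 0], "gripper": 0}

```text
time_s: 1.77
ee_pos: [0.4185, 0.0579, 0.1816]
tool_rot: [-0.043, 0.999, -0.0, -0.0]
ft_force: [0.2, 0.1, 0.8]
width: 0.0456
gripper_force: 0.0
```

Emit:
servo_tool:
  rows:
    - {"dp": [-0.02, -0.08, 0], "rot": [0, 0, 0], "gripper": 0}
    - {"dp": [-0.04, -0.16, 0], "rot": [0, 0, 0], "gripper": 0}
    - {"dp": [-0.06, -0.25, 0], "rot": [0, 0, 0], "gripper": 0}
    - {"dp": [-0.09, -0.34, 0.02], "rot": [0, 0, 0], "gripper": 0}
    - {"dp": [-0.11, -0.43, 0.06], "rot": [0, 0, 0], "gripper": 0}
    - {"dp": [-0.118, -0.5, 0.1], "rot": [0, 0, 0], "gripper": 0}
    - {"dp": [-0.118, -0.54, 0.15], "rot": [0, 0, 0], "gripper": 0}
    - {"dp": [-0.118, -0.555, 0.2], "rot": [0, 0, 0], "gripper": 0}
    - {"dp": [-0.118, -0.555, 0.2], "rot": [0, 0, 0], "gripper": 0}
    - {"dp": [-0.118, -0.555, 0.2], "rot": [0, 0, 0], "gripper": 0}

```text
time_s: 2.6
ee_pos: [0.4593, -0.0762, 0.1314]
tool_rot: [-0.044, 0.999, 0.0, -0.001]
ft_force: [-0.2, -0.1, 0.1]
width: 0.0453
gripper_force: 0.0
```

```bash
python3 -c "
from h import *
to(PO+PR.apply([-.115,0,.037]))"
```

```text
t 2.6 p [ 0.4593 -0.0762  0.1314] press [-0.1162  0.0017  0.1314] valve [-0.1432  0.1814  0.1314] xang -175.0 F [-0.2 -0.1  0.1] w 0.0453 dp [-0.006 -0.007  0.378]
```

Emit:
servo_tool:
  rows:
    - {"dp": [-0.003, -0.007, 0.06], "rot": [0, 0, 0], "gripper": 0}
    - {"dp": [-0.006, -0.007, 0.14], "rot": [0, 0, 0], "gripper": 0}
    - {"dp": [-0.006, -0.007, 0.22], "rot": [0, 0, 0], "gripper": 0}
    - {"dp": [-0.006, -0.007, 0.29], "rot": [0, 0, 0], "gripper": 0}
    - {"dp": [-0.006, -0.007, 0.33], "rot": [0, 0, 0], "gripper": 0}
    - {"dp": [-0.006, -0.007, 0.355], "rot": [0, 0, 0], "gripper": 0}
    - {"dp": [-0.006, -0.007, 0.37], "rot": [0, 0, 0], "gripper": 0}
    - {"dp": [-0.006, -0.007, 0.377], "rot": [0, 0, 0], "gripper": 0}
    - {"dp": [-0.006, -0.007, 0.377], "rot": [0, 0, 0], "gripper": 0}

```text
time_s: 3.35
ee_pos: [0.462, -0.0778, 0.0379]
tool_rot: [-0.044, 0.999, -0.0, 0.0]
ft_force: [-0.4, 1.1, 0.4]
width: 0.0455
gripper_force: 0.0
```

Run:
```python
from h import *
to(PO+PR.apply([-.016,0,.037]))
im=manip.camera("scene");cv2.imwrite("pics/sc2.png",cv2.resize(im[150:330,170:410,::-1],None,fx=3.3,fy=3.3,interpolation=cv2.INTER_CUBIC))
```

```text
t 3.35 p [ 0.462  -0.0778  0.0379] press [-0.1138 -0.0002  0.0379] valve [-0.1407  0.1797  0.0379] xang -174.96 F [-0.4  1.1  0.4] w 0.0455 dp [-0.391  0.001  0.004]
```

View pics/sc2.png

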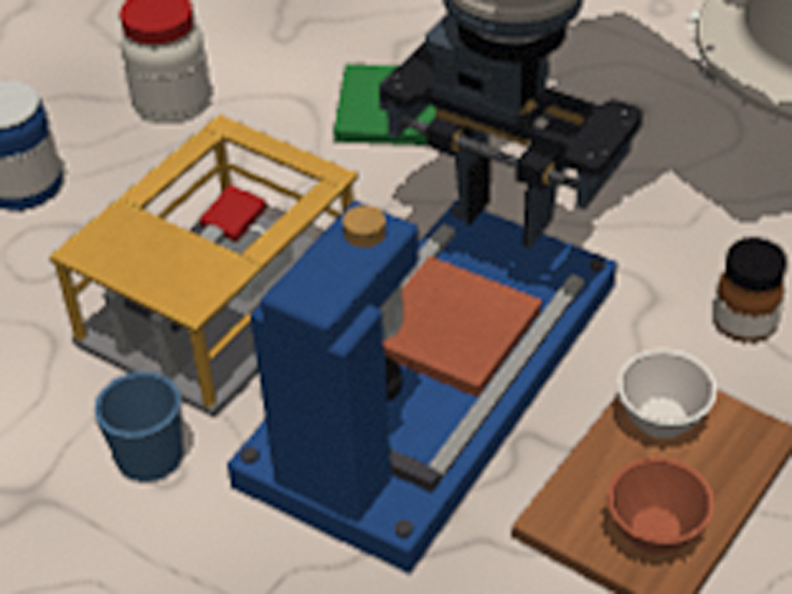

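The picture shows the two fingertips in front of the tile's near edge, at (470,210) and (537,235), inside the channel and clear of everything else. Now I'll push.

Emit:
servo_tool:
  rows:
    - {"dp": [-0.02, 0, 0.003], "rot": [0, 0, 0], "gripper": 0}
    - {"dp": [-0.045, 0, 0.003], "rot": [0, 0, 0], "gripper": 0}
    - {"dp": [-0.07, 0, 0.003], "rot": [0, 0, 0], "gripper": 0}
    - {"dp": [-0.1, 0, 0.003], "rot": [0, 0, 0], "gripper": 0}
    - {"dp": [-0.13, 0, 0.003], "rot": [0, 0, 0], "gripper": 0}
    - {"dp": [-0.16, 0, 0.003], "rot": [0, 0, 0], "gripper": 0}
    - {"dp": [-0.19, 0, 0.003], "rot": [0, 0, 0], "gripper": 0}
    - {"dp": [-0.22, 0, 0.003], "rot": [0, 0, 0], "gripper": 0}
    - {"dp": [-0.25, 0, 0.003], "rot": [0, 0, 0], "gripper": 0}
    - {"dp": [-0.28, 0, 0.003], "rot": [0, 0, 0], "gripper": 0}

```text
time_s: 4.23
ee_pos: [0.532, -0.0717, 0.0366]
tool_rot: [-0.044, 0.999, 0.0, -0.0]
ft_force: [-0.1, 0.2, 0.7]
width: 0.0457
gripper_force: 0.0
```

```bash
python3 -c "
from h import *
to(PO+PR.apply([-.016,0,.037]))"
```

```text
t 4.23 p [ 0.532  -0.0717  0.0366] press [-0.0435 -0.0002  0.0366] valve [-0.0704  0.1834  0.0366] xang -174.97 F [-0.1  0.2  0.7] w 0.0457 dp [-0.11   0.001 -0.001]
```

Emit:
servo_tool:
  rows:
    - {"dp": [-0.02, 0, 0], "rot": [0, 0, 0], "gripper": 0}
    - {"dp": [-0.04, 0, 0], "rot": [0, 0, 0], "gripper": 0}
    - {"dp": [-0.055, 0, 0], "rot": [0, 0, 0], "gripper": 0}
    - {"dp": [-0.07, 0, 0], "rot": [0, 0, 0], "gripper": 0}
    - {"dp": [-0.08, 0, 0], "rot": [0, 0, 0], "gripper": 0}
    - {"dp": [-0.088, 0, 0], "rot": [0, 0, 0], "gripper": 0}
    - {"dp": [-0.094, 0, 0], "rot": [0, 0, 0], "gripper": 0}
    - {"dp": [-0.1, 0, 0], "rot": [0, 0, 0], "gripper": 0}

```text
time_s: 4.9
ee_pos: [0.5562, -0.0696, 0.0367]
tool_rot: [-0.044, 0.999, 0.0, -0.0]
ft_force: [0.7, 0.5, -0.3]
width: 0.0459
gripper_force: 0.0
```

Run:
```python
from h import *
to(PO+PR.apply([-.016,0,.037]))
im=manip.camera("scene");cv2.imwrite("pics/sc3.png",cv2.resize(im[150:330,170:410,::-1],None,fx=3.3,fy=3.3,interpolation=cv2.INTER_CUBIC))
```

```text
t 4.9 p [ 0.5562 -0.0696  0.0367] press [-0.0192 -0.0002  0.0367] valve [-0.0462  0.1846  0.0367] xang -174.98 F [ 0.7  0.5 -0.3] w 0.0459 dp [-0.013  0.001 -0.001]
```

View pics/sc3.png

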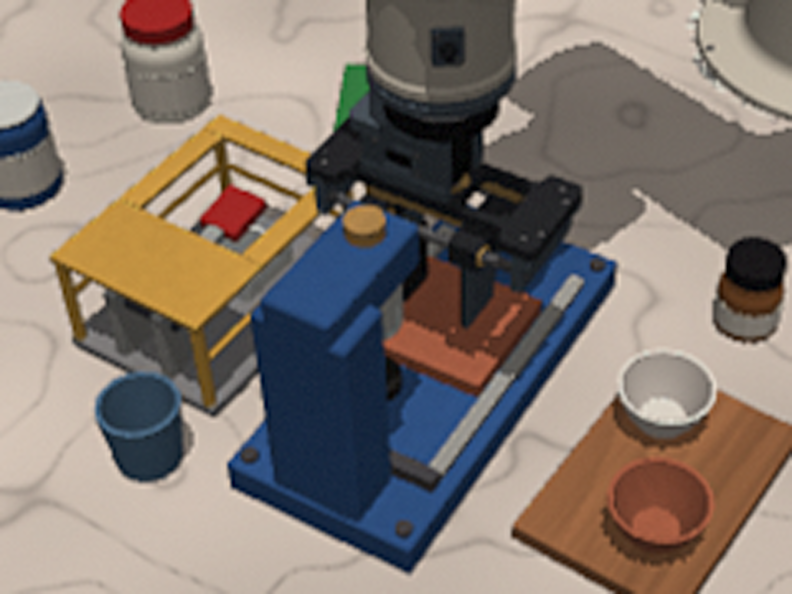

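The tile has not moved. Its near edge is still about (540,305), and the fingertips are over it with no force. The half-open tips must sit higher than the TCP, which is defined for shut fingers. I'll raise, back off, shut the fingers and push again.

Emit:
servo_tool:
  rows:
    - {"dp": [0, 0, -0.03], "rot": [0, 0, 0], "gripper": 0}
    - {"dp": [0, 0, -0.08], "rot": [0, 0, 0], "gripper": 0}
    - {"dp": [0.04, 0, -0.1], "rot": [0, 0, 0], "gripper": 0}
    - {"dp": [0.12, 0, -0.1], "rot": [0, 0, 0], "gripper": 0}
    - {"dp": [0.2, 0, -0.1], "rot": [0, 0, 0], "gripper": 0}
    - {"dp": [0.28, 0, -0.1], "rot": [0, 0, 0], "gripper": 0}
    - {"dp": [0.34, 0, -0.1], "rot": [0, 0, 0], "gripper": 0}
    - {"dp": [0.38, 0, -0.1], "rot": [0, 0, 0], "gripper": -1}
    - {"dp": [0.39, 0, -0.1], "rot": [0, 0, 0], "gripper": -1}
    - {"dp": [0.39, 0, -0.1], "rot": [0, 0, 0], "gripper": -1}

```text
time_s: 5.78
ee_pos: [0.4587, -0.0783, 0.062]
tool_rot: [-0.044, 0.999, -0.0, 0.0]
ft_force: [-0.2, 0.6, -0.2]
width: 0.0284
gripper_force: 0.0
```

Emit:
servo_tool:
  rows:
    - {"dp": [0, 0, 0], "rot": [0, 0, 0], "gripper": -1}
    - {"dp": [0, 0, 0], "rot": [0, 0, 0], "gripper": -1}
    - {"dp": [0, 0, 0], "rot": [0, 0, 0], "gripper": -1}
    - {"dp": [0, 0, 0.03], "rot": [0, 0, 0], "gripper": -1}
    - {"dp": [0, 0, 0.06], "rot": [0, 0, 0], "gripper": -1}
    - {"dp": [0, 0, 0.085], "rot": [0, 0, 0], "gripper": -1}
    - {"dp": [0, 0, 0.1], "rot": [0, 0, 0], "gripper": -1}
    - {"dp": [0, 0, 0.1], "rot": [0, 0, 0], "gripper": -1}

```text
time_s: 6.45
ee_pos: [0.4584, -0.0779, 0.0356]
tool_rot: [-0.044, 0.999, 0.0, -0.001]
ft_force: [0.4, 0.1, -0.2]
width: 0.0006
gripper_force: 0.0
```

Run:
```python
from h import *
to(PO+PR.apply([-.016,0,.037]))
im=manip.camera("scene");cv2.imwrite("pics/sc4.png",cv2.resize(im[150:330,170:410,::-1],None,fx=3.3,fy=3.3,interpolation=cv2.INTER_CUBIC))
```

```text
t 6.45 p [ 0.4584 -0.0779  0.0356] press [-0.1173 -0.      0.0356] valve [-0.1442  0.1797  0.0356] xang -174.98 F [ 0.4  0.1 -0.2] w 0.0006 dp [-0.405 -0.    -0.006]
```

View pics/sc4.png

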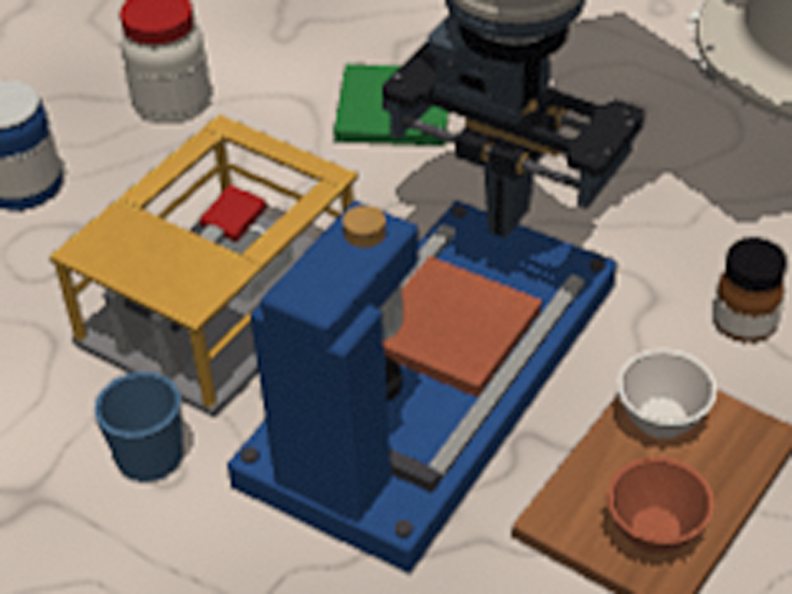

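Run:
```python
from h import *
s=manip.read_state();p=s["ee_pos"]
f=lambda q:((proj("scene",q)-[170,150])*3.3).round(0).tolist()
for z in(.0356,.045,.055): print(z,f([PO*[1,1,0]+PR.apply([x,y,0])+[0,0,z] for x,y in((-.1173,0),(-.1013,0.013),(-.1013,-.013),(-.1333,.013))]))
for z in (.0367,.046,.055): print("prev",z,f([PO+PR.apply([x,y,z]) for x,y in((-.0032,.023),(-.0032,.036),(-.0352,.036))]))
```

```text
0.0356 [[508.0, 251.0], [512.0, 269.0], [483.0, 258.0], [532.0, 245.0]]
0.045 [[508.0, 243.0], [513.0, 261.0], [483.0, 249.0], [532.0, 236.0]]
0.055 [[508.0, 233.0], [513.0, 251.0], [484.0, 240.0], [532.0, 227.0]]
prev 0.0367 [[461.0, 354.0], [476.0, 360.0], [497.0, 333.0]]
prev 0.046 [[461.0, 345.0], [476.0, 352.0], [497.0, 324.0]]
prev 0.055 [[461.0, 337.0], [476.0, 343.0], [498.0, 316.0]]
```

The tip looks about 10 mm higher than the TCP reading suggests. I'll feel for the bed with slow downward steps.

Emit:
servo_tool:
  rows:
    - {"dp": [0, 0, 0.005], "rot": [0, 0, 0], "gripper": -1}
    - {"dp": [0, 0, 0.01], "rot": [0, 0, 0], "gripper": -1}
    - {"dp": [0, 0, 0.015], "rot": [0, 0, 0], "gripper": -1}
    - {"dp": [0, 0, 0.015], "rot": [0, 0, 0], "gripper": -1}

```text
time_s: 6.83
ee_pos: [0.4591, -0.0781, 0.0329]
tool_rot: [-0.044, 0.999, -0.0, 0.0]
ft_force: [-0.3, 1.2, 0.3]
width: 0.0004
gripper_force: 0.0
```

Emit:
servo_tool:
  rows:
    - {"dp": [0, 0, 0.004], "rot": [0, 0, 0], "gripper": -1}
    - {"dp": [0, 0, 0.008], "rot": [0, 0, 0], "gripper": -1}
    - {"dp": [0, 0, 0.008], "rot": [0, 0, 0], "gripper": -1}

```text
time_s: 7.08
ee_pos: [0.459, -0.0781, 0.0308]
tool_rot: [-0.044, 0.999, 0.0, -0.0]
ft_force: [0.1, 0.5, 0.1]
width: 0.0004
gripper_force: 0.0
```

Emit:
servo_tool:
  rows:
    - {"dp": [0, 0, 0.004], "rot": [0, 0, 0], "gripper": -1}
    - {"dp": [0, 0, 0.008], "rot": [0, 0, 0], "gripper": -1}
    - {"dp": [0, 0, 0.008], "rot": [0, 0, 0], "gripper": -1}

```text
time_s: 7.33
ee_pos: [0.459, -0.0781, 0.0288]
tool_rot: [-0.044, 0.999, 0.0, -0.0]
ft_force: [-0.1, 0.2, 0.4]
width: 0.0007
gripper_force: 0.0
```

Emit:
servo_tool:
  rows:
    - {"dp": [0, 0, 0.004], "rot": [0, 0, 0], "gripper": -1}
    - {"dp": [0, 0, 0.008], "rot": [0, 0, 0], "gripper": -1}
    - {"dp": [0, 0, 0.008], "rot": [0, 0, 0], "gripper": -1}

```text
time_s: 7.58
ee_pos: [0.459, -0.0781, 0.0268]
tool_rot: [-0.044, 0.999, 0.0, -0.0]
ft_force: [0.6, -0.2, 0.2]
width: 0.0003
gripper_force: 0.0
```

Emit:
servo_tool:
  rows:
    - {"dp": [0, 0, 0.004], "rot": [0, 0, 0], "gripper": -1}
    - {"dp": [0, 0, 0.008], "rot": [0, 0, 0], "gripper": -1}
    - {"dp": [0, 0, 0.008], "rot": [0, 0, 0], "gripper": -1}

```text
time_s: 7.83
ee_pos: [0.459, -0.0781, 0.0248]
tool_rot: [-0.044, 0.999, 0.0, -0.0]
ft_force: [-0.6, 0.0, -1.3]
width: 0.0004
gripper_force: 0.0
```

Emit:
servo_tool:
  rows:
    - {"dp": [0, 0, 0.003], "rot": [0, 0, 0], "gripper": -1}
    - {"dp": [0, 0, 0.006], "rot": [0, 0, 0], "gripper": -1}
    - {"dp": [0, 0, 0.006], "rot": [0, 0, 0], "gripper": -1}

```text
time_s: 8.08
ee_pos: [0.4591, -0.0781, 0.0233]
tool_rot: [-0.044, 0.999, 0.0, -0.0]
ft_force: [-0.4, -0.6, -0.5]
width: 0.0001
gripper_force: 0.0
```

Emit:
servo_tool:
  rows:
    - {"dp": [0, 0, 0.003], "rot": [0, 0, 0], "gripper": -1}
    - {"dp": [0, 0, 0.006], "rot": [0, 0, 0], "gripper": -1}
    - {"dp": [0, 0, 0.006], "rot": [0, 0, 0], "gripper": -1}

```text
time_s: 8.33
ee_pos: [0.4591, -0.0781, 0.0219]
tool_rot: [-0.044, 0.999, 0.0, -0.0]
ft_force: [-0.3, -0.2, -0.4]
width: 0.0005
gripper_force: 0.0
```

Emit:
servo_tool:
  rows:
    - {"dp": [0, 0, 0.003], "rot": [0, 0, 0], "gripper": -1}
    - {"dp": [0, 0, 0.006], "rot": [0, 0, 0], "gripper": -1}
    - {"dp": [0, 0, 0.006], "rot": [0, 0, 0], "gripper": -1}

```text
time_s: 8.58
ee_pos: [0.459, -0.0781, 0.0203]
tool_rot: [-0.044, 0.999, 0.0, -0.0]
ft_force: [-0.1, -0.1, 0.6]
width: 0.0002
gripper_force: 0.0
```

Run:
```python
from h import *
im=manip.camera("scene")[:,:,::-1];x0,y0=280,170
c=cv2.resize(im[y0:y0+80,x0:x0+100],None,fx=7,fy=7,interpolation=cv2.INTER_CUBIC)
P=manip.read_state()["ee_pos"];b=PR.apply
for z,col in((P[2],(0,0,255)),(.030,(0,255,255)),(.04,(0,255,0))):
    q=[np.r_[P[:2],z]+b([x,y,0]) for x,y in((.016,.0135),(.016,-.0135),(-.016,-.0135),(-.016,.0135))]
    cv2.polylines(c,[((proj("scene",q)-[x0,y0]+.5)*7).round().astype(int)],True,col,1)
cv2.imwrite("pics/sc5.png",c)
```

```text
(no output)
```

View pics/sc5.png

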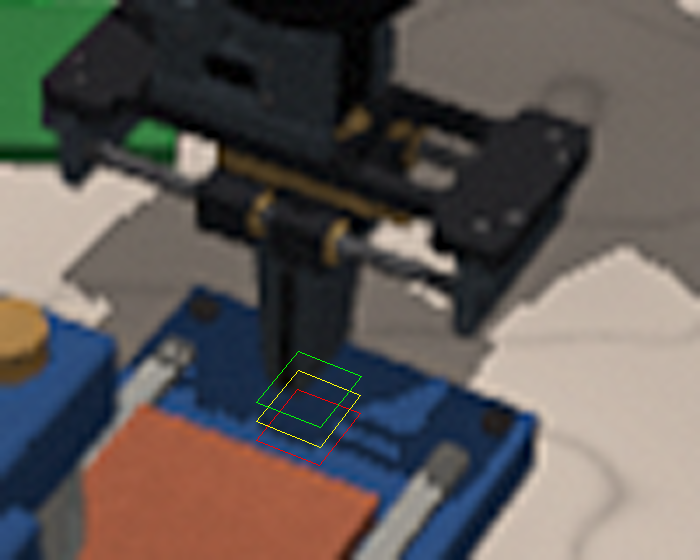

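Run:
```python
from h import *
a=manip.camera("scene").astype(int);d=a[:,:,2]-a[:,:,0]
print("rows 205..238, B-R and then cols 315..335")
for r in range(204,238):print(r,d[r,314:336])
P=manip.read_state()["ee_pos"]
for z in(.02,.03,.04,.05,.06):
  print(z,proj("scene",[np.r_[P[:2],z]+PR.apply([x,y,0]) for x,y in((.016,.0135),(.016,-.0135),(-.016,-.0135),(-.016,.0135))]).round(1).tolist())
```

```text
rows 205..238, B-R and then cols 315..335
204 [ -5   4   8  10   7   2   2   3   3   2   3   7 -30 -46  -3   3   2   2
  -9 -22 -29 -31]
205 [-14 -11   1  10   6   2   2   2   1   3   0   6 -33 -44   7   2   0   0
  -1 -10 -19 -23]
206 [-17 -15  -3  11   5   4   3   4   6   1   3  -1 -33 -50  -6   3   0   0
   0   1   2   0]
207 [-16 -16  -4  10   7   8   4   1   2   3   1   1 -20 -37 -11   9   3  -2
  -7   1   3   1]
208 [-17 -15 -10  10   7   7   4   1   7   4   6   5   4   5  13  11   6  -6
 -16 -10  -5   1]
209 [-16 -16  -7  11   8   8  -3  -1   4   7   7   6   6   8  11   7   7  -7
 -19 -17 -13 -12]
210 [-17 -16 -11  10   7   5   2   3   5   9   6   7   6   8   7  10   4 -10
 -17 -16 -16 -18]
211 [-19 -17 -15  10   9   6  -3   1   4   8   7   7   8   8   6   7   1 -13
 -18 -15 -17 -16]
212 [-10 -17 -20   8   7   6   2   1   4   7   8   7   7   8   6  12  -4 -14
 -17 -15 -15 -17]
213 [ 30   4  -5  12   8   6  -3   2   5   8   9   7   7   8   8  11  -6 -16
 -17 -15 -16 -15]
214 [ 49  56  43  13   7   6   2   3   5  10   8   8   7   7   7   8  -8 -18
 -15 -16 -16 -16]
215 [ 46  49 
[... 1633 characters left out ...]
235 [-101 -105 -112 -108  -79  -56  -30   34   91   99   91   86   83   82
   81   83   76   61   56   41   39   53]
236 [ -99  -99 -101 -104 -106 -112 -113  -71  -28  -10   43   92   91   87
   82   80   80   81   77   63   58   41]
237 [ -99  -98  -99  -99  -98 -101 -105 -107 -115 -112  -73  -28   33   90
   96   91   87   82   81   84   79   63]
0.02 [[325.1, 236.1], [316.0, 232.5], [321.9, 225.2], [330.9, 228.7]]
0.03 [[325.2, 233.3], [316.1, 229.7], [322.0, 222.4], [331.0, 225.9]]
0.04 [[325.3, 230.6], [316.1, 226.9], [322.1, 219.7], [331.1, 223.2]]
0.05 [[325.4, 227.8], [316.2, 224.1], [322.1, 216.8], [331.3, 220.4]]
0.06 [[325.5, 224.9], [316.2, 221.3], [322.2, 214.0], [331.4, 217.5]]
```

Measured from the pixels, the finger bottom is at about (323.7,220.7). That puts it near z 0.055 if xy is right, well above the reading of 0.020, so the readout or TCP has an offset along the tool. I'll keep lowering carefully with force checks.

Emit:
servo_tool:
  rows:
    - {"dp": [0, 0, 0.006], "rot": [0, 0, 0], "gripper": -1}
    - {"dp": [0, 0, 0.012], "rot": [0, 0, 0], "gripper": -1}
    - {"dp": [0, 0, 0.016], "rot": [0, 0, 0], "gripper": -1}
    - {"dp": [0, 0, 0.016], "rot": [0, 0, 0], "gripper": -1}

```text
time_s: 9.02
ee_pos: [0.4589, -0.0781, 0.0162]
tool_rot: [-0.044, 0.999, 0.0, -0.0]
ft_force: [0.6, -0.6, 0.4]
width: 0.0005
gripper_force: 0.0
```

Emit:
servo_tool:
  rows:
    - {"dp": [0, 0, 0.006], "rot": [0, 0, 0], "gripper": -1}
    - {"dp": [0, 0, 0.012], "rot": [0, 0, 0], "gripper": -1}
    - {"dp": [0, 0, 0.012], "rot": [0, 0, 0], "gripper": -1}

```text
time_s: 9.27
ee_pos: [0.459, -0.0781, 0.0132]
tool_rot: [-0.044, 0.999, 0.0, -0.0]
ft_force: [0.0, 0.1, 0.2]
width: 0.0003
gripper_force: 0.0
```

Run:
```python
from h import *
to(PO)
a=manip.camera("scene").astype(int);d=a[:,:,2]-a[:,:,0]
for r in range(218,236):print(r,d[r,314:334])
t=manip.camera("top");cv2.imwrite("pics/top6.png",t[:,:,::-1])
```

```text
t 9.27 p [ 0.459  -0.0781  0.0132] press [-0.1168 -0.0002  0.0132] valve [-0.1437  0.1795  0.0132] xang -174.98 F [0.  0.1 0.2] w 0.0003 dp [-0.467  0.001  0.053]
218 [ 48  47  40  13   6   4   0   5   6   8   9   9   7   8   7   6  -5 -16
 -19 -17]
219 [ 47  47  40  21   4   5   1   2   7   8   8   7   9   5   6  10  16   2
 -10 -12]
220 [45 45 43 19  7  5 -2  1  7  7  6  7  7  5 10 24 50 48 33 17]
221 [46 50 41 19  5  7 -1  3  6  8  7  6  6  4 17 43 50 47 49 51]
222 [46 48 43 24  3  6 -4  1  5  9  8  7  5 12 41 51 45 46 45 46]
223 [41 47 45 29  4  6 -2  3  5  7  8  5 11 31 49 46 46 43 46 47]
224 [46 47 48 33  0  5  0  3  6  7  6  5 24 45 47 45 46 47 45 43]
225 [45 48 50 42 10  4 -2  4  8  6  7 23 42 48 44 45 44 46 46 42]
226 [44 47 46 45 21  0 -4  0  3  5 20 43 48 46 46 45 45 45 46 44]
227 [48 45 46 46 35 21 29 13  3 16 37 48 45 43 44 43 44 41 41 44]
228 [44 44 46 44 45 43 49 33 21 38 49 45 46 46 46 44 53 67 63 63]
229 [43 52 61 40 46 44 49 47 43 47 49 45 46 46 48 43 55 71 75 83]
230 [49 73 75 41 45 45 45 46 46 46 45 45 43 47 42 42 41 41 51 67]
231 [78 88 79 57 41 44 44 46 44 46 47 45 46 43 53 61 50 60 39 38]
232 [61 90 95 83 58 40 43 42 44 42 43 43 42 42 54 63 59 83 64 56]
233 [-56 -28  36  90  92  70  68  66  59  40  41  50  65  56  41  40  50  69
  74  79]
234 [-114 -112  -73  -20   26   61   91   95   85   67   62   70   84   76
   61   57   37   40   53   70]
235 [-102 -105 -112 -108  -78  -56  -28   36   91   99   92   87   83   82
   81   78   63   57   37   39]
```

Emit:
servo_tool:
  rows:
    - {"dp": [0, 0, 0.006], "rot": [0, 0, 0], "gripper": -1}
    - {"dp": [0, 0, 0.012], "rot": [0, 0, 0], "gripper": -1}
    - {"dp": [0, 0, 0.016], "rot": [0, 0, 0], "gripper": -1}
    - {"dp": [0, 0, 0.016], "rot": [0, 0, 0], "gripper": -1}

```text
time_s: 9.7
ee_pos: [0.459, -0.0781, 0.0093]
tool_rot: [-0.044, 0.999, 0.0, -0.0]
ft_force: [-0.2, -0.0, -0.2]
width: 0.0001
gripper_force: 0.0
```

Emit:
servo_tool:
  rows:
    - {"dp": [0, 0, 0.006], "rot": [0, 0, 0], "gripper": -1}
    - {"dp": [0, 0, 0.012], "rot": [0, 0, 0], "gripper": -1}
    - {"dp": [0, 0, 0.012], "rot": [0, 0, 0], "gripper": -1}

```text
time_s: 9.95
ee_pos: [0.459, -0.0781, 0.0062]
tool_rot: [-0.044, 0.999, 0.0, -0.0]
ft_force: [-0.5, 0.0, -0.6]
width: 0.0006
gripper_force: 0.0
```

Emit:
servo_tool:
  rows:
    - {"dp": [0, 0, 0.005], "rot": [0, 0, 0], "gripper": -1}
    - {"dp": [0, 0, 0.01], "rot": [0, 0, 0], "gripper": -1}
    - {"dp": [0, 0, 0.01], "rot": [0, 0, 0], "gripper": -1}

```text
time_s: 10.2
ee_pos: [0.459, -0.0781, 0.0038]
tool_rot: [-0.044, 0.999, 0.0, -0.0]
ft_force: [0.3, 0.1, 0.3]
width: 0.0005
gripper_force: 0.0
```

Emit:
servo_tool:
  rows:
    - {"dp": [0, 0, 0.004], "rot": [0, 0, 0], "gripper": -1}
    - {"dp": [0, 0, 0.008], "rot": [0, 0, 0], "gripper": -1}
    - {"dp": [0, 0, 0.008], "rot": [0, 0, 0], "gripper": -1}

```text
time_s: 10.45
ee_pos: [0.459, -0.0781, 0.0018]
tool_rot: [-0.044, 0.999, 0.0, -0.0]
ft_force: [-1.0, -0.4, -0.4]
width: 0.0005
gripper_force: 0.0
```

Run:
```python
from h import *
to(PO)
a=manip.camera("scene").astype(int);d=a[:,:,2]-a[:,:,0]
for r in range(220,236):print(r,d[r,314:334])
```

```text
t 10.45 p [ 0.459  -0.0781  0.0018] press [-0.1168 -0.0003  0.0018] valve [-0.1436  0.1795  0.0018] xang -174.98 F [-1.  -0.4 -0.4] w 0.0005 dp [-0.467  0.001  0.007]
220 [45 49 40 12  6  6  0  2  5  9  8  6  8  6  6  9 34 51 35 18]
221 [47 47 40  9  4  6  0  4  5  7  6  6  8  7  5 14 39 49 49 53]
222 [45 48 41 16  5  6  1  1  7  8  9  9  5  6  4 15 41 47 46 46]
223 [47 49 45 20  3  6  0  2  8  8  8  8  6  4  6 22 44 43 43 43]
224 [46 47 43 19  4  7 -1  2  7  8  7  7  6  4 17 41 48 44 45 44]
225 [45 48 44 20  4  6  0  2  7  8  8  5  4 12 38 47 45 48 46 47]
226 [47 47 44 23  6  4  0  3  7  7  5  6  8 30 49 46 46 45 47 45]
227 [47 48 47 27  4  7 -2  3  7  7  4  6 23 45 48 44 46 44 46 44]
228 [45 46 48 31  1  4 -4  4  8  5  9 23 43 47 46 45 46 44 41 52]
229 [46 46 46 38  9  3 -7  4  4  6 19 43 48 46 47 44 43 54 63 69]
230 [45 51 62 42 31 21 18  7  4  8 34 49 46 42 45 45 46 56 71 73]
231 [72 76 78 43 44 42 42 28 16 29 46 46 44 54 61 42 41 41 41 52]
232 [63 91 93 63 45 47 44 43 36 47 45 46 43 56 64 52 67 60 40 40]
233 [-55 -27  37  85  77  73  65  47  45  44  44  42  43  39  40  52  73  70
  66  60]
234 [-115 -112  -74  -21   27   62   86   77   66   44   51   65   63   61
   60   40   40   52   72   63]
235 [-102 -106 -111 -107  -78  -54  -28   37   87   81   82   89   86   84
   77   61   57   40   40   41]
```

The tip is now at about z 0.034–0.036, matching image row 231.2 against 232.3 at bed level. Push again.

Emit:
servo_tool:
  rows:
    - {"dp": [-0.02, 0, 0], "rot": [0, 0, 0], "gripper": -1}
    - {"dp": [-0.04, 0, 0], "rot": [0, 0, 0], "gripper": -1}
    - {"dp": [-0.06, 0, 0], "rot": [0, 0, 0], "gripper": -1}
    - {"dp": [-0.08, 0, 0], "rot": [0, 0, 0], "gripper": -1}
    - {"dp": [-0.1, 0, 0], "rot": [0, 0, 0], "gripper": -1}
    - {"dp": [-0.12, 0, 0], "rot": [0, 0, 0], "gripper": -1}
    - {"dp": [-0.14, 0, 0], "rot": [0, 0, 0], "gripper": -1}
    - {"dp": [-0.16, 0, 0], "rot": [0, 0, 0], "gripper": -1}
    - {"dp": [-0.18, 0, 0], "rot": [0, 0, 0], "gripper": -1}

```text
time_s: 11.25
ee_pos: [0.5044, -0.0741, 0.0019]
tool_rot: [-0.044, 0.999, 0.0, -0.0]
ft_force: [-1.7, -0.3, -0.1]
width: 0.0001
gripper_force: 0.7
```

```bash
cat >> h.py <<'E'
def tile():
    im=cv2.cvtColor(manip.camera("scene"),cv2.COLOR_RGB2HSV);m=cv2.inRange(im,(0,110,110),(14,255,255));k=np.zeros_like(m);k[215:275,280:340]=m[215:275,280:340]
    n,l,s,c=cv2.connectedComponentsWithStats(k);j=1+np.argmax(s[1:,4]);p=np.argwhere(l==j)[:,::-1]
    w=PR.inv().apply(back("scene",p,.045)-PO);print("tile px",s[j,4],"x",w[:,0].min().round(4),w[:,0].max().round(4),"y",w[:,1].min().round(4),w[:,1].max().round(4),"left side x",np.percentile(w[w[:,1]>.035][:,0],[1,99]).round(4))
E
python3 -c "
from h import *
to(PO+PR.apply([-.016,0,.002]));tile()"
```

```text
t 11.25 p [ 0.5044 -0.0741  0.0019] press [-0.0712 -0.0002  0.0019] valve [-0.0982  0.1819  0.0019] xang -174.97 F [-1.7 -0.3 -0.1] w 0.0001 dp [-0.221  0.001 -0.   ]
tile px 944 x -0.0525 0.0483 y -0.0471 0.052 left side x [-0.0495  0.0474]
```

The tile is moving, with 1.7 N of push. I'll continue slowly to the stop.

Emit:
servo_tool:
  rows:
    - {"dp": [-0.02, 0, 0], "rot": [0, 0, 0], "gripper": -1}
    - {"dp": [-0.04, 0, 0], "rot": [0, 0, 0], "gripper": -1}
    - {"dp": [-0.06, 0, 0], "rot": [0, 0, 0], "gripper": -1}
    - {"dp": [-0.08, 0, 0], "rot": [0, 0, 0], "gripper": -1}
    - {"dp": [-0.1, 0, 0], "rot": [0, 0, 0], "gripper": -1}
    - {"dp": [-0.12, 0, 0], "rot": [0, 0, 0], "gripper": -1}
    - {"dp": [-0.14, 0, 0], "rot": [0, 0, 0], "gripper": -1}
    - {"dp": [-0.155, 0, 0], "rot": [0, 0, 0], "gripper": -1}
    - {"dp": [-0.17, 0, 0], "rot": [0, 0, 0], "gripper": -1}
    - {"dp": [-0.18, 0, 0], "rot": [0, 0, 0], "gripper": -1}

```text
time_s: 12.13
ee_pos: [0.5492, -0.0702, 0.002]
tool_rot: [-0.044, 0.999, -0.0, 0.0]
ft_force: [-1.5, -0.6, 0.7]
width: 0.0002
gripper_force: 0.8
```

Emit:
servo_tool:
  rows:
    - {"dp": [-0.008, 0, 0], "rot": [0, 0, 0], "gripper": -1}
    - {"dp": [-0.016, 0, 0], "rot": [0, 0, 0], "gripper": -1}
    - {"dp": [-0.024, 0, 0], "rot": [0, 0, 0], "gripper": -1}

```text
time_s: 12.38
ee_pos: [0.5548, -0.0697, 0.002]
tool_rot: [-0.044, 0.999, 0.0, -0.0]
ft_force: [-0.9, 0.0, -0.7]
width: 0.0
gripper_force: 0.8
```

```bash
python3 -c "
from h import *
to(PO+PR.apply([-.016,0,.002]));tile()"
```

```text
t 12.38 p [ 0.5548 -0.0697  0.002 ] press [-0.0206 -0.0002  0.002 ] valve [-0.0476  0.1846  0.002 ] xang -174.98 F [-0.9  0.  -0.7] w 0.0 dp [-0.019  0.001 -0.   ]
tile px 476 x -0.0005 0.0709 y -0.0297 0.052 left side x [0.0007 0.0579]
```

Emit:
servo_tool:
  rows:
    - {"dp": [-0.004, 0, 0], "rot": [0, 0, 0], "gripper": -1}
    - {"dp": [-0.008, 0, 0], "rot": [0, 0, 0], "gripper": -1}
    - {"dp": [-0.008, 0, 0], "rot": [0, 0, 0], "gripper": -1}

```text
time_s: 12.68
ee_pos: [0.5569, -0.0696, 0.002]
tool_rot: [-0.044, 0.999, -0.0, 0.0]
ft_force: [-1.8, -0.1, 0.7]
width: 0.0005
gripper_force: 0.4
```

Emit:
servo_tool:
  rows:
    - {"dp": [-0.004, 0, 0], "rot": [0, 0, 0], "gripper": -1}
    - {"dp": [-0.008, 0, 0], "rot": [0, 0, 0], "gripper": -1}
    - {"dp": [-0.008, 0, 0], "rot": [0, 0, 0], "gripper": -1}

```text
time_s: 12.93
ee_pos: [0.5586, -0.0694, 0.0019]
tool_rot: [-0.044, 0.999, 0.0, -0.0]
ft_force: [-3.1, 0.4, 1.7]
width: 0.0007
gripper_force: 1.6
```

Emit:
servo_tool:
  rows:
    - {"dp": [-0.004, 0, 0], "rot": [0, 0, 0], "gripper": -1}
    - {"dp": [-0.008, 0, 0], "rot": [0, 0, 0], "gripper": -1}
    - {"dp": [-0.008, 0, 0], "rot": [0, 0, 0], "gripper": -1}

```text
time_s: 13.18
ee_pos: [0.5585, -0.0692, 0.0018]
tool_rot: [-0.044, 0.999, 0.0, -0.002]
ft_force: [-12.9, -3.3, 9.3]
width: 0.0005
gripper_force: 6.8
```

```bash
python3 -c "
from h import *
to(PO+PR.apply([-.016,0,.002]));tile()"
```

```text
t 13.18 p [ 0.5585 -0.0692  0.0018] press [-0.0168 -0.0001  0.0018] valve [-0.0438  0.1849  0.0018] xang -174.96 F [-12.9  -3.3   9.3] w 0.0005 dp [-0.003  0.    -0.001]
tile px 439 x 0.0023 0.0709 y -0.0297 0.052 left side x [0.0043 0.058 ]
```

The tile has stalled against the stop with 13 N on it and its edge at press x of about 0. I'll back off straight, rise, then check.

Emit:
servo_tool:
  rows:
    - {"dp": [0.02, 0, 0], "rot": [0, 0, 0], "gripper": -1}
    - {"dp": [0.06, 0, 0], "rot": [0, 0, 0], "gripper": -1}
    - {"dp": [0.12, 0, 0], "rot": [0, 0, 0], "gripper": -1}
    - {"dp": [0.2, 0, -0.04], "rot": [0, 0, 0], "gripper": -1}
    - {"dp": [0.26, 0, -0.14], "rot": [0, 0, 0], "gripper": -1}
    - {"dp": [0.3, 0, -0.26], "rot": [0, 0, 0], "gripper": -1}
    - {"dp": [0.3, 0, -0.4], "rot": [0, 0, 0], "gripper": -1}
    - {"dp": [0.3, 0, -0.52], "rot": [0, 0, 0], "gripper": -1}
    - {"dp": [0.3, 0, -0.6], "rot": [0, 0, 0], "gripper": -1}
    - {"dp": [0.3, 0, -0.6], "rot": [0, 0, 0], "gripper": -1}

```text
time_s: 14.07
ee_pos: [0.4879, -0.0764, 0.1559]
tool_rot: [-0.044, 0.999, -0.001, 0.003]
ft_force: [0.7, -0.5, 0.0]
width: 0.0006
gripper_force: 0.0
```

Run:
```python
from h import *
tile()
to(VO+VR.apply([-.03,0,.155]))
im=manip.camera("scene")[:,:,::-1]
cv2.imwrite("pics/sc7.png",cv2.resize(im[120:300,180:400],None,fx=3.3,fy=3.3,interpolation=cv2.INTER_CUBIC))
```

```text
tile px 455 x 0.0036 0.0709 y -0.0297 0.052 left side x [0.0046 0.058 ]
t 14.12 p [ 0.4871 -0.0762  0.1539] press [-0.0886 -0.0007  0.1539] valve [-0.1155  0.1805  0.1539] xang -174.98 F [-0.1  0.  -1. ] w 0.0005 dp [-0.303 -0.739 -0.002]
```

View pics/sc7.png

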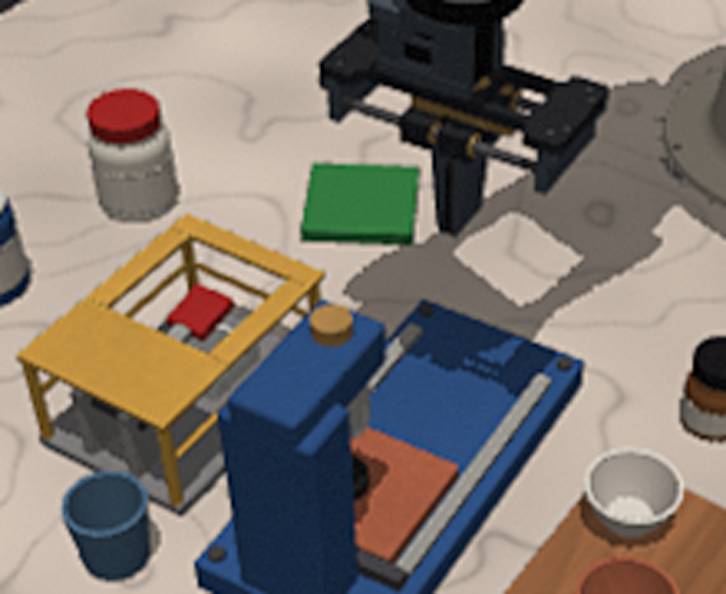

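The tile is home, square against the dark stop. Its far-left corner is at crop (400,560), touching the stop. Before going into the window I need to know how far the body sits above the real tip, because the guard is at 98 mm. I'll measure that from the image.

Run:
```python
from h import *
# sc5 lower tips of the two end plates, reading z=.0203, press TCP (-.1173,0)
for n,uv in(("L plate low",(280+465/7,170+335/7)),("R plate low",(280+72/7,170+185/7)),("tip left",(318,223)),("tip bottom",(322.5,226.3)),("carriage bottom",(280+325/7,170+262/7))):
    for z in(.03,.04,.05,.06,.09,.1,.11,.12,.13,.14): print(n,z,PR.inv().apply(back("scene",uv,z)-PO).round(3)[0,:2]+[.1168,0])
```

```text
L plate low 0.03 [-0.0642  0.034 ]
L plate low 0.04 [-0.0542  0.039 ]
L plate low 0.05 [-0.0442  0.043 ]
L plate low 0.06 [-0.0342  0.047 ]
L plate low 0.09 [-0.0042  0.061 ]
L plate low 0.1 [0.0058 0.065 ]
L plate low 0.11 [0.0158 0.069 ]
L plate low 0.12 [0.0258 0.074 ]
L plate low 0.13 [0.0358 0.078 ]
L plate low 0.14 [0.0458 0.083 ]
R plate low 0.03 [-0.0652 -0.142 ]
R plate low 0.04 [-0.0542 -0.136 ]
R plate low 0.05 [-0.0442 -0.129 ]
R plate low 0.06 [-0.0342 -0.123 ]
R plate low 0.09 [-0.0042 -0.103 ]
R plate low 0.1 [ 0.0058 -0.097 ]
R plate low 0.11 [ 0.0158 -0.09  ]
R plate low 0.12 [ 0.0258 -0.083 ]
R plate low 0.13 [ 0.0358 -0.077 ]
R plate low 0.14 [ 0.0458 -0.07  ]
tip left 0.03 [-0.0082 -0.022 ]
tip left 0.04 [ 0.0008 -0.017 ]
tip left 0.05 [ 0.0098 -0.012 ]
tip left 0.06 [ 0.0198 -0.007 ]
tip left 0.09 [0.0478 0.009 ]
tip left 0.1 [0.0568 0.014 ]
tip left 0.11 [0.0658 0.019 ]
tip left 0.12 [0.0758 0.024 ]
tip left 0.13 [0.0848 0.029 ]
tip left 0.14 [0.0938 0.034 ]
tip bottom 0.03 [-0.0032 -0.005 ]
tip bottom 0.04 [ 0.0058 -0.001 ]
tip bottom 0.05 [0.0148 0.004 ]
tip bottom 0.06 [0.0248 0.009 ]
tip bottom 0.09 [0.0518 0.024 ]
tip bottom 0.1 [0.0618 0.029 ]
tip bottom 0.11 [0.0708 0.034 ]
tip bottom 0.12 [0.0798 0.038 ]
tip bottom 0.13 [0.0888 0.043 ]
tip bottom 0.14 [0.0988 0.048 ]
carriage bottom 0.03 [-0.0742 -0.032 ]
carriage bottom 0.04 [-0.0642 -0.027 ]
carriage bottom 0.05 [-0.0542 -0.022 ]
carriage bottom 0.06 [-0.0442 -0.017 ]
carriage bottom 0.09 [-0.0132 -0.001 ]
carriage bottom 0.1 [-0.0032  0.004 ]
carriage bottom 0.11 [0.0068 0.009 ]
carriage bottom 0.12 [0.0168 0.015 ]
carriage bottom 0.13 [0.0268 0.02  ]
carriage bottom 0.14 [0.0368 0.025 ]
```

The end plates are symmetric about the tool at z of about 0.127, which is about 75 mm above the true tip. So the whole tool sits about 32 mm higher than the reading, xy is right, and the body will clear the guard by about 27 mm while pressing. Moving over the window.

Emit:
servo_tool:
  rows:
    - {"dp": [-0.02, -0.05, 0], "rot": [0, 0, 0.003], "gripper": -1}
    - {"dp": [-0.05, -0.14, 0], "rot": [0, 0, 0.006], "gripper": -1}
    - {"dp": [-0.09, -0.24, 0], "rot": [0, 0, 0.01], "gripper": -1}
    - {"dp": [-0.13, -0.35, 0], "rot": [0, 0, 0.013], "gripper": -1}
    - {"dp": [-0.17, -0.46, 0], "rot": [0, 0, 0.0167], "gripper": -1}
    - {"dp": [-0.21, -0.57, 0], "rot": [0, 0, 0.0167], "gripper": -1}
    - {"dp": [-0.24, -0.66, 0], "rot": [0, 0, 0.0167], "gripper": -1}
    - {"dp": [-0.26, -0.71, 0], "rot": [0, 0, 0.0167], "gripper": -1}
    - {"dp": [-0.27, -0.738, 0], "rot": [0, 0, 0.0167], "gripper": -1}
    - {"dp": [-0.27, -0.738, 0], "rot": [0, 0, 0.0167], "gripper": -1}

```text
time_s: 15.0
ee_pos: [0.5693, -0.2551, 0.1504]
tool_rot: [-0.017, 1.0, 0.0, -0.001]
ft_force: [-0.7, 0.1, 0.2]
width: 0.0006
gripper_force: 0.0
```

Run:
```python
from h import *
to(VO+VR.apply([-.038,0,.065]))
# check of the finger tip against the picture: paddle and tip pixels
im=manip.camera("scene")[:,:,::-1].copy()
P=manip.read_state()["ee_pos"]+[0,0,.0325]
c=cv2.resize(im[100:260,170:370],None,fx=4,fy=4,interpolation=cv2.INTER_CUBIC)
q=[P+VR.apply([x,y,0]) for x,y in((.016,.0065),(.016,-.0065),(-.016,-.0065),(-.016,.0065))]
cv2.polylines(c,[((proj("scene",q)-[170,100]+.5)*4).round().astype(int)],True,(0,255,0),1)
cv2.imwrite("pics/sc8.png",c)
```

```text
t 15.0 p [ 0.5693 -0.2551  0.1504] press [-0.0223 -0.1861  0.1504] valve [-0.0396 -0.0012  0.1504] xang -178.06 F [-0.7  0.1  0.2] w 0.0006 dp [-0.007  0.005  0.342]
```

View pics/sc8.png

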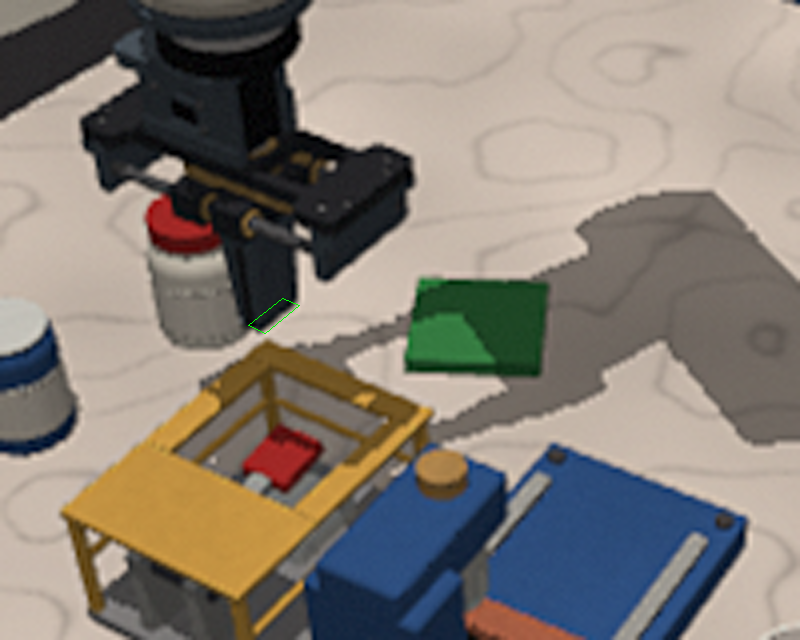

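The tip is over the window, about 4 mm right of the prediction (tip at (268,310) against the overlay at (275,315)). That is well within the opening, and I'll correct it. Descending through the window.

Emit:
servo_tool:
  rows:
    - {"dp": [-0.004, 0.02, 0.03], "rot": [0, 0, 0], "gripper": -1}
    - {"dp": [-0.007, 0.022, 0.08], "rot": [0, 0, 0], "gripper": -1}
    - {"dp": [-0.007, 0.022, 0.13], "rot": [0, 0, 0], "gripper": -1}
    - {"dp": [-0.007, 0.022, 0.18], "rot": [0, 0, 0], "gripper": -1}
    - {"dp": [-0.007, 0.022, 0.23], "rot": [0, 0, 0], "gripper": -1}
    - {"dp": [-0.007, 0.022, 0.27], "rot": [0, 0, 0], "gripper": -1}
    - {"dp": [-0.007, 0.022, 0.3], "rot": [0, 0, 0], "gripper": -1}
    - {"dp": [-0.007, 0.022, 0.33], "rot": [0, 0, 0], "gripper": -1}
    - {"dp": [-0.007, 0.022, 0.342], "rot": [0, 0, 0], "gripper": -1}

```text
time_s: 15.8
ee_pos: [0.5705, -0.2475, 0.0654]
tool_rot: [-0.018, 1.0, 0.0, -0.0]
ft_force: [0.1, -0.5, -0.5]
width: 0.0007
gripper_force: 0.0
```

Emit:
servo_tool:
  rows:
    - {"dp": [0, 0, 0.015], "rot": [0, 0, 0], "gripper": -1}
    - {"dp": [0, 0, 0.03], "rot": [0, 0, 0], "gripper": -1}
    - {"dp": [0, 0, 0.045], "rot": [0, 0, 0], "gripper": -1}
    - {"dp": [0, 0, 0.06], "rot": [0, 0, 0], "gripper": -1}
    - {"dp": [0, 0, 0.075], "rot": [0, 0, 0], "gripper": -1}
    - {"dp": [0, 0, 0.09], "rot": [0, 0, 0], "gripper": -1}

```text
time_s: 16.3
ee_pos: [0.5709, -0.2482, 0.0438]
tool_rot: [-0.018, 1.0, -0.0, -0.0]
ft_force: [-2.9, -0.1, 2.9]
width: 0.0006
gripper_force: 1.2
```

```bash
python3 -c "
from h import *
to(VO+VR.apply([-.038,0,.024]))"
```

```text
t 16.3 p [ 0.5709 -0.2482  0.0438] press [-0.0201 -0.1794  0.0438] valve [-0.0378  0.0056  0.0438] xang -177.99 F [-2.9 -0.1  2.9] w 0.0006 dp [ 0.001 -0.023  0.079]
```

The lever is being pressed, with about 3–4 N. Continue down in steps.

Emit:
servo_tool:
  rows:
    - {"dp": [0, 0, 0.01], "rot": [0, 0, 0], "gripper": -1}
    - {"dp": [0, 0, 0.02], "rot": [0, 0, 0], "gripper": -1}
    - {"dp": [0, 0, 0.03], "rot": [0, 0, 0], "gripper": -1}
    - {"dp": [0, 0, 0.04], "rot": [0, 0, 0], "gripper": -1}
    - {"dp": [0, 0, 0.05], "rot": [0, 0, 0], "gripper": -1}
    - {"dp": [0, 0, 0.06], "rot": [0, 0, 0], "gripper": -1}

```text
time_s: 16.8
ee_pos: [0.5709, -0.2481, 0.0288]
tool_rot: [-0.018, 1.0, -0.0, 0.0]
ft_force: [-2.3, 0.3, 2.3]
width: 0.0002
gripper_force: 1.4
```

Emit:
servo_tool:
  rows:
    - {"dp": [0, 0, 0.006], "rot": [0, 0, 0], "gripper": -1}
    - {"dp": [0, 0, 0.012], "rot": [0, 0, 0], "gripper": -1}
    - {"dp": [0, 0, 0.012], "rot": [0, 0, 0], "gripper": -1}

```text
time_s: 17.05
ee_pos: [0.571, -0.2481, 0.0257]
tool_rot: [-0.018, 1.0, 0.0, 0.0]
ft_force: [-0.1, -0.4, 0.3]
width: 0.0003
gripper_force: 0.3
```

Emit:
servo_tool:
  rows:
    - {"dp": [0, 0, 0.006], "rot": [0, 0, 0], "gripper": -1}
    - {"dp": [0, 0, 0.012], "rot": [0, 0, 0], "gripper": -1}

```text
time_s: 17.22
ee_pos: [0.5712, -0.2482, 0.023]
tool_rot: [-0.018, 1.0, -0.0, 0.0]
ft_force: [-0.1, 1.4, 2.7]
width: 0.0006
gripper_force: 1.3
```

Emit:
servo_tool:
  rows:
    - {"dp": [0, 0, 0.006], "rot": [0, 0, 0], "gripper": -1}
    - {"dp": [0, 0, 0.01], "rot": [0, 0, 0], "gripper": -1}

```text
time_s: 17.38
ee_pos: [0.5714, -0.2482, 0.0209]
tool_rot: [-0.018, 1.0, -0.0, 0.0]
ft_force: [-3.8, 3.3, 22.2]
width: 0.0001
gripper_force: 11.3
```

Emit:
servo_tool:
  rows:
    - {"dp": [0, 0, 0.002], "rot": [0, 0, 0], "gripper": -1}
    - {"dp": [0, 0, 0.002], "rot": [0, 0, 0], "gripper": -1}

```text
time_s: 17.55
ee_pos: [0.5714, -0.2482, 0.021]
tool_rot: [-0.018, 1.0, -0.0, 0.001]
ft_force: [-4.2, 2.2, 17.9]
width: 0.0002
gripper_force: 9.0
```

Emit:
servo_tool:
  rows:
    - {"dp": [0, 0, -0.03], "rot": [0, 0, 0], "gripper": -1}
    - {"dp": [0, 0, -0.08], "rot": [0, 0, 0], "gripper": -1}
    - {"dp": [0, 0, -0.15], "rot": [0, 0, 0], "gripper": -1}
    - {"dp": [0, 0, -0.23], "rot": [0, 0, 0], "gripper": -1}
    - {"dp": [0, 0, -0.32], "rot": [0, 0, 0], "gripper": -1}
    - {"dp": [0, 0, -0.42], "rot": [0, 0, 0], "gripper": -1}
    - {"dp": [0, 0, -0.52], "rot": [0, 0, 0], "gripper": -1}
    - {"dp": [0, 0, -0.6], "rot": [0, 0, 0], "gripper": -1}
    - {"dp": [0, 0, -0.65], "rot": [0, 0, 0], "gripper": -1}
    - {"dp": [0, 0, -0.65], "rot": [0, 0, 0], "gripper": -1}

```text
time_s: 18.38
ee_pos: [0.5722, -0.2488, 0.1854]
tool_rot: [-0.018, 1.0, -0.001, 0.002]
ft_force: [-0.1, -0.3, 0.4]
width: 0.0002
gripper_force: 0.0
```

Run:
```python
from h import *
to(VO);tile()
im=manip.camera("scene");h=cv2.cvtColor(im,cv2.COLOR_RGB2HSV)
ref=cv2.cvtColor(cv2.imread("pics/scene0.png"),cv2.COLOR_BGR2HSV)
for n,a in(("before",ref),("now",h)):
    m=cv2.inRange(a,(0,150,80),(8,255,255))[195:240,215:265]|cv2.inRange(a,(174,150,80),(180,255,255))[195:240,215:265];p=np.argwhere(m)[:,::-1]+[215,195];print(n,len(p),p.mean(0).round(1))
print("paddle proj up/down",proj("scene",VO+VR.apply([-.03,0,.084])).round(1),proj("scene",VO+VR.apply([-.025,0,.052])).round(1))
cv2.imwrite("pics/sc9.png",cv2.resize(im[150:330,170:410,::-1],None,fx=3.3,fy=3.3,interpolation=cv2.INTER_CUBIC))
```

```text
t 18.38 p [ 0.5722 -0.2488  0.1854] press [-0.0188 -0.1801  0.1854] valve [-0.0364  0.005   0.1854] xang -177.98 F [-0.1 -0.3  0.4] w 0.0002 dp [-0.143 -0.018  0.742]
tile px 450 x 0.0036 0.0698 y -0.0297 0.052 left side x [0.0046 0.058 ]
before 164 [240.  213.5]
now 88 [241.1 221.2]
paddle proj up/down [[239.9 211.7]] [[240.1 222.1]]
```

View pics/sc9.png

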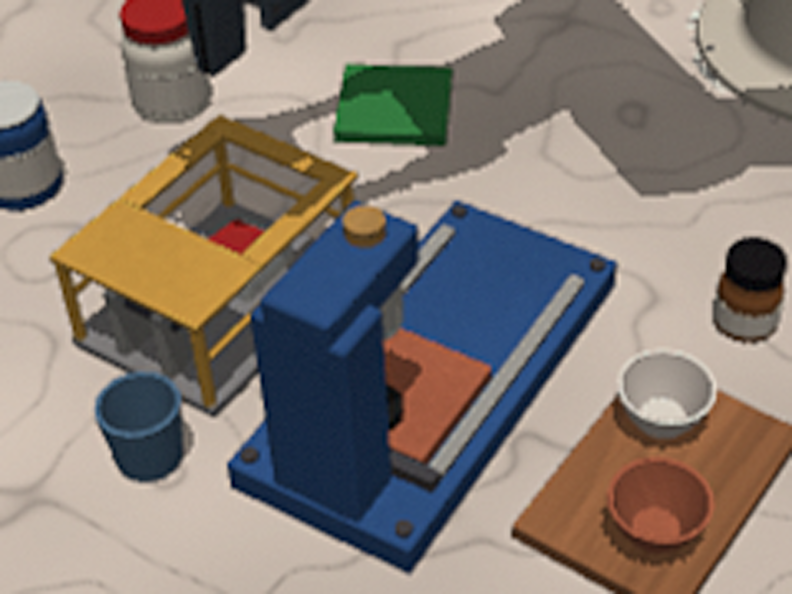

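The tile is home against the stop at crop (430,470), and the pad has come down just above it. The paddle is down at (238,235), everything else stands where it was, and the arm is clear. Handing in.

```bash
python3 -c "
from bench import manip
print(manip.job_done())"
```

```text
the job is handed in; nothing more can be done
None
```

The job is handed in at about 18 s: the tile sits home against the stop, the red lever was pressed down onto its stop without touching the guard, and everything else stands where it was. On the first try the fingertips passed just over the tile without moving it, because the true tip sits about 32 mm higher than the reported position.

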